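Switch on the microscope's control boxes in order

TASK

Start up the microscope's control boxes by pressing their keys lightly with a fingertip, each until it is fully down and stays there: first the bar key of the oblong lamp box, then the round key of the puck-shaped shutter box, then the square key of the square camera box. Leave the plus-shaped key of the six-sided heater box alone, and do not pick up or shift any of the boxes or the other things on the bench.

Things in the scene. Friction and masses are not known exactly. Their poses are not given: they have to be found in the camera images.
- lamp_box: Lamp box: oblong beige housing 90 (x) x 120 (y) x 50 mm high with vent slots on top; the biggest box. Stands loose on the bench, about half a kilo (0.25 to 1 kg). Origin at the centre of its underside, z up. Its one black key, a long bar 18 (x) x 50 (y) mm, is at the middle of its top.
- lamp_key_top (a point): Centre of the top face of the lamp key; moves with the key. 66 mm above the bench with the key out (16 mm above the housing), 58 mm with it fully in and let go. The key has a sprung cap: this top face gives a further 0.4 mm per newton (4.5 mm at most) while pressed and comes back when let go.
- lamp_key (a joint): How far that key is latched in, m (without the give of its sprung cap): about 0 = out (off), 0.008 = fully in (on). It slides straight down against about 3.5 N of steady friction, has no return spring and stays where it is left; at 0.008 it meets a hard stop. More than 25 N on a key or its box is too hard.
- shutter_box: Shutter box: round puck-shaped beige housing, 84 mm diameter, 38 mm high. Stands loose on the bench, about half a kilo (0.25 to 1 kg). Origin at the centre of its underside, z up. Its one black key, a round disc 28 mm in diameter, is at the middle of its top.
- shutter_key_top (a point): Centre of the top face of the shutter key; moves with the key. 54 mm above the bench with the key out (16 mm above the housing), 46 mm with it fully in and let go. The key has a sprung cap: this top face gives a further 0.4 mm per newton (4.5 mm at most) while pressed and comes back when let go.
- shutter_key (a joint): How far that key is latched in, m (without the give of its sprung cap): about 0 = out (off), 0.008 = fully in (on). It slides straight down against about 3.5 N of steady friction, has no return spring and stays where it is left; at 0.008 it meets a hard stop. More than 25 N on a key or its box is too hard.
- camera_box: Camera box: square beige housing 70 x 70 x 34 mm high. Stands loose on the bench, about half a kilo (0.25 to 1 kg). Origin at the centre of its underside, z up. Its one black key, a square 26 x 26 mm, is at the middle of its top.
- camera_key_top (a point): Centre of the top face of the camera key; moves with the key. 50 mm above the bench with the key out (16 mm above the housing), 42 mm with it fully in and let go. The key has a sprung cap: this top face gives a further 0.4 mm per newton (4.5 mm at most) while pressed and comes back when let go.
- camera_key (a joint): How far that key is latched in, m (without the give of its sprung cap): about 0 = out (off), 0.008 = fully in (on). It slides straight down against about 3.5 N of steady friction, has no return spring and stays where it is left; at 0.008 it meets a hard stop. More than 25 N on a key or its box is too hard.
- heater_box: Stage heater box, to be left off: six-sided beige housing about 92 mm across the corners, 42 mm high. Stands loose on the bench, about half a kilo (0.25 to 1 kg). Origin at the centre of its underside, z up. Its one black key, a plus sign 34 mm across with arms 11 mm wide, is at the middle of its top.
- heater_key_top (a point): Centre of the top face of the heater key; moves with the key. 58 mm above the bench with the key out (16 mm above the housing), 50 mm with it fully in and let go. The key has a sprung cap: this top face gives a further 0.4 mm per newton (4.5 mm at most) while pressed and comes back when let go.
- heater_key (a joint): How far that key is latched in, m (without the give of its sprung cap): about 0 = out (off), 0.008 = fully in (on). It slides straight down against about 3.5 N of steady friction, has no return spring and stays where it is left; at 0.008 it meets a hard stop. More than 25 N on a key or its box is too hard.
- slide_case: Bystander: white slide case 60 x 90 x 24 mm, loose, origin at the centre of its underside.
- sample_jar: Bystander: closed sample jar 44 mm in diameter, 55 mm high, loose, origin at the centre of its underside.
- tally: Bystander: metal hand tally counter 55 x 45 x 30 mm with a plunger sticking out 12 mm from its -x side, loose, origin at the centre of its underside.
Not all that is in view belongs to the job. Leave any brown or orange look-alike of the camera_box alone. Leave any red look-alike of the heater_box alone.

How it is judged:
On the way, in this order (a step that is already met when the one before it is completed fails the run):
1. the lamp key is fully down (value of joint lamp_key above 0.006 m), for 0.2 s.
2. the shutter key is fully down (value of joint shutter_key above 0.006 m), for 0.2 s.
3. the camera key is fully down (value of joint camera_key above 0.006 m), for 0.2 s.
At the end, for the whole second after the job is handed in: The lamp, shutter and camera keys are each in by more than 6 mm of their 8 mm, the heater key by less than 3 mm; the four boxes are at rest within 20 mm of where they started, the slide case, sample jar and tally counter within 15 mm (value of joint each of lamp_key, shutter_key, camera_key above 0.006 m and value of joint heater_key below 0.003 m and distance of each of lamp_box, shutter_box, camera_box, heater_box from where it was at the start of the episode below 0.02 m and distance of each of slide_case, sample_jar, tally from where it was at the start of the episode below 0.015 m and linear speed of each of lamp_box, shutter_box, camera_box, heater_box below 0.02 m/s); the robot touches nothing.
It fails at once if a key goes in (more than 4 mm) before the one that should come before it is in ((value of joint shutter_key above 0.004 m and value of joint lamp_key below 0.005 m) or (value of joint camera_key above 0.004 m and value of joint shutter_key below 0.005 m)).
It fails at once if the heater key is pushed in more than 3 mm (value of joint heater_key above 0.003 m).
It fails at once if a box or its key is pushed with more than 25 N (contact force between any of the fingers, the arm and lamp_box above 25 N or contact force between any of the fingers, the arm and shutter_box above 25 N or contact force between any of the fingers, the arm and camera_box above 25 N or contact force between any of the fingers, the arm and heater_box above 25 N).
It fails at once if a control box is lifted more than 8 mm, tipped, or shifted more than 20 mm (height (world z) of any of lamp_box, shutter_box, camera_box, heater_box above 0.008 m or distance of any of lamp_box, shutter_box, camera_box, heater_box from where it was at the start of the episode above 0.02 m or angle between any of lamp_box, shutter_box, camera_box, heater_box's own z axis and vertical above 0.15 rad).
It fails at once if the slide case, sample jar or tally counter is shifted more than 15 mm or tipped (distance of any of slide_case, sample_jar, tally from where it was at the start of the episode above 0.015 m or angle between any of slide_case, sample_jar, tally's own z axis and vertical above 0.2 rad).
It also fails if it takes over 48 s, if anything falls off the work surface, if the arm or the gripper's body presses on something with over 40 N, if the wrist force passes 120 N, or if a joint passes its speed limit or range.

ROBOT

A 6-joint arm with a two-finger parallel gripper is mounted at the origin on the work surface. World frame = base frame: x ahead of the robot, y to its left, z up, the work surface at z = 0. Lengths are in m, angles in rad, forces in N, time in s.
With the tool pointing down it reaches from about 0.275 to 0.775 m from the base axis. Payload 14.6 kg.
Tool frame: the origin (TCP) lies on the centre line of the jaws, within the pads' length; the fingertips stand finger_overhang ahead of it and the grasp point (between the pads) lies 8 mm behind it (finger_overhang is the distance from the TCP to the fingertips, in m); z points along the fingers, y is the line along which they close (so a half turn about z gives the same grasp; the last joint's range is limited). The gripper opens to 85 mm and grips with 20 to 120 N. Pads are 22 mm wide; open, the fingers measure 114 mm over their backs; the gripper's body (76 mm by 85 mm) begins 54 mm behind the grasp point. The pads swing forward as they close: fully open they stand 13 mm farther back than shut.
Start: joints at [1.001, 0.263, -0.048, 1.259, 0, 1.415], TCP at [0.212, 0.48, 0.242] pointing down, gripper open.
Joint ranges: [-2.65, 2.65], [-0.89, 1.7], [-1.18, 1.37], [-2.13, 2.11], [-1.35, 1.29], [-3.14, 3.14]. Speed limits (rad/s): [1.89, 1.89, 2.57, 2.79, 3.14, 3.14].

INTERFACE

Orientations are given as a unit quaternion [x, y, z, w].
In Python, from bench import * gives the robot as it stands.
- The arm moves only by the tool servo_tool, never from a script. Its argument "plan" is text: rows parted by semicolons, each of 6 numbers parted by spaces: the shift along the tool's x, y, z in cm, then the turn, a rotation vector about the tool's x, y, z in rad. A call has 1 to 12 rows; each row is the pose to reach, as a shift and turn from the pose commanded when the call began, along the tool's axes at that moment; what a row does not reach only later rows make up. A row lasts 1/8 s, in which the tool goes at most 62.5 mm and 10.7 degrees, less where a joint would pass 70% of its speed; a pose out of reach is approached as far as the arm can. A call with a gripper value outside its range is refused whole. "fingers" is the opening, from 0 (shut) to 1 (fully open), set as the call begins (left out, the last holds). The fingers move at their own pace and stop on an object; the grip force is fixed at half the most. Time passes only in rows, so rows that repeat a pose let the fingers close. It gives the time, the measured TCP pose, the force, the opening and the grip force at its end, in the units of the state.
- read_state(): the state, without advancing time (a new reading comes with each control period).
- read_camera(name): name is "scene" or "side" or "wrist"; returns the picture (480x640x3 uint8, red, green, blue); there is no depth.
- camera_info(name): a dict with "camera_matrix" (3x3 intrinsics, pixels), "k1" (the pictures are not rectified: a ray, as slopes to the right and down, at radius r is drawn at 1 + k1 r^2 times it, then the intrinsics apply), "rvec" (rotation vector, rad) and "tvec" (3), from world to camera coordinates, as OpenCV has them. Camera axes: x right, y down, z forward; pixel columns grow to the right and rows downward; lengths in m; the calibration is good to about 2 mm. A picture is of the moment at which its call begins: read the wrist's pose just before it. camera_info takes no time and is no camera call; for the wrist camera it gives the pose at the moment of the call.
- job_done(): hands the job in; it is judged then, once.
The state is a dict: "time": time; "joint_positions": joint angles; "qvel": joint speeds; "tau": joint torques, N m; "position": TCP position; "orientation": TCP orientation; "ft_force": force on the tool from outside, world axes, zero at the start; "ft_torque": the same for the moment, N m; "grip_width": finger opening in m; "grasp_force": force on a finger pad.
Only numpy, scipy, OpenCV 4.12 (cv2) and the standard library are available. Lean on these libraries where they do the work, as an engineer would, in place of code of your own. Each camera call takes 0.05 s, during which the arm holds its last target. There are 200 camera calls.

## Working session

There is one attempt and no reset: what is moved stays moved. The work goes in short steps, Python scripts to look and compute and a tool call to move; the robot and the scene stay as the last step left them, time stands still between calls to the robot, and variables do not carry over. Pictures are saved under pics/ and viewed, at most 10 in all, crops included, and the job is handed in when it is done.

Besides the shell and the picture viewer there is one more tool, called after "Emit:" as name(argument=value, ...), one argument or row to a line, values as JSON. servo_tool: Moves the arm, as the interface text tells. Its arguments: {"type":"object","properties":{"plan":{"type":"string"},"fingers":{"type":"number"}},"required":["plan"]}

```bash
mkdir -p pics
python3 - <<'E'
from bench import *
import cv2
s=read_state();print(s)
for n in("scene","side"):
    cv2.imwrite(f"pics/{n}0.png",read_camera(n)[:,:,::-1]);print(n,camera_info(n))
E
ls
```

```text
{'time': 0.0, 'joint_positions': array([ 1.00069891e+00,  2.63535816e-01, -4.89819676e-02,  1.25939774e+00,
       -2.60883811e-05,  1.41552034e+00]), 'qvel': array([-0.0007712 , -0.00101849, -0.00138169,  0.0005647 ,  0.0006057 ,
        0.00016459]), 'tau': array([ 3.73354251e-04, -6.37615013e+01,  3.84567583e+01,  1.39631148e-02,
        8.24191693e-05,  1.92504137e-05]), 'position': array([0.21143367, 0.48023195, 0.24180188]), 'orientation': array([ 2.05926762e-01,  9.78567246e-01, -5.27821449e-04, -1.86342359e-04]), 'ft_force': array([-0.23992407, -0.00486817,  0.28966925]), 'ft_torque': array([ 0.00977519, -0.00246746, -0.00952877]), 'grasp_force': 0.0, 'grip_width': 0.08554147651636558}
scene {'camera_matrix': array([[581.44607386,   0.        , 313.33744782],
       [  0.        , 581.44607386, 229.84235296],
       [  0.        ,   0.        ,   1.        ]]), 'k1': 0.02129581883840074, 'rvec': array([ 0.82864935,  2.71770299, -0.84127291]), 'tvec': array([ 0.51165479, -0.18028384,  1.57578912])}
side {'camera_matrix': array([[530.86657801,   0.        , 313.81674665],
       [  0.        , 530.86657801, 238.44075096],
       [  0.        ,   0.        ,   1.        ]]), 'k1': -0.06887641037278563, 'rvec': array([ 0.20799232, -2.78188701,  1.28592371]), 'tvec': array([0.53240707, 0.14198902, 0.95337943])}
pics
```

View pics/scene0.png

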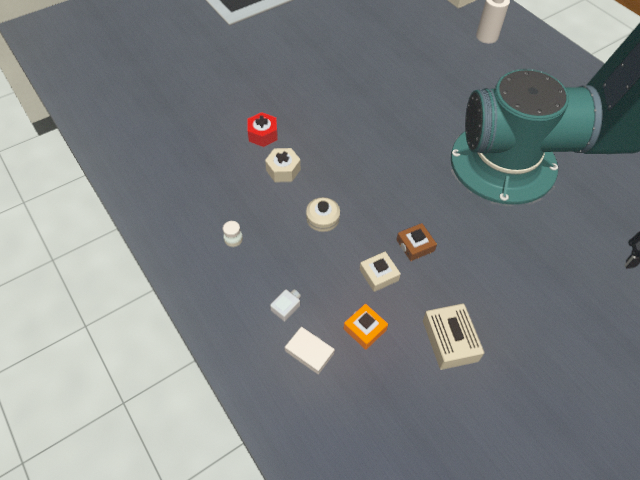

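View pics/side0.png

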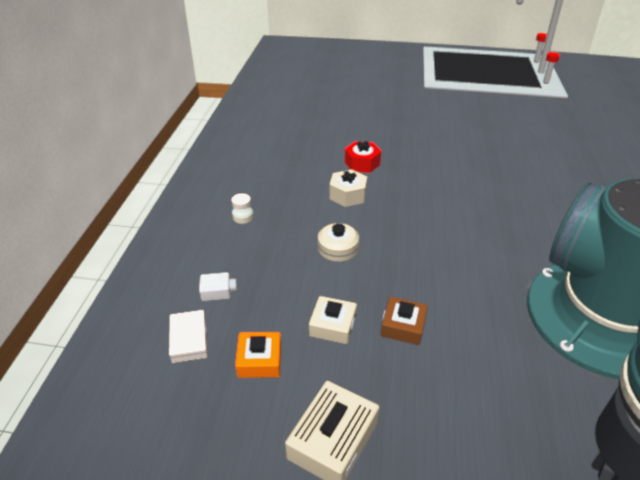

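Both views show the beige lamp box (key at scene 457,329 / side 334,419), the shutter puck (323,207 / 339,230), the beige camera box (380,265 / 333,309) and the heater (283,158 / 348,177). The orange, brown and red boxes are look-alikes.

```bash
cat > h.py <<'E'
from bench import *
import cv2, numpy as np
def ray(info,uv):
    K=info["camera_matrix"];p=[(uv[0]-K[0,2])/K[0,0],(uv[1]-K[1,2])/K[1,1]]
    p=cv2.undistortPoints(np.array([[uv]],float),K,np.array([info["k1"],0,0,0.]))[0,0]
    R=cv2.Rodrigues(info["rvec"])[0]
    return -R.T@info["tvec"],R.T@np.array([*p,1.])
def onplane(info,uv,z):
    c,d=ray(info,uv);return c+d*(z-c[2])/d[2]
def blob(mask,seed):
    n,l,st,ce=cv2.connectedComponentsWithStats(mask.astype(np.uint8))
    d=[np.hypot(*(ce[i]-seed)) if st[i,4]>25 else 1e9 for i in range(1,n)]
    i=1+int(np.argmin(d));return ce[i],st[i,4],l==i
def axis_deg(info,m,z):
    ys,xs=np.nonzero(m);P=np.array([onplane(info,(x,y),z)[:2] for x,y in zip(xs,ys)],np.float32)
    r=cv2.minAreaRect(P*1000);return r
E
python3 - <<'E'
from h import *
S={"lamp":(.066,(457,329),(334,419)),"shutter":(.054,(323,207),(339,230)),"camera":(.050,(380,265),(333,309)),"heater":(.058,(283,158),(348,177))}
for k,(z,a,b) in S.items():
    for n,s in(("scene",a),("side",b)):
        im=cv2.imread(f"pics/{n}0.png");i=camera_info(n)
        c,A,m=blob(im.max(2)<45,s)
        print(k,n,c.round(1),A,onplane(i,c,z-.004).round(4),axis_deg(i,m,z-.004))
import bench;print([x for x in dir(bench) if 'over' in x.lower() or 'fing' in x.lower()])
print(camera_info("wrist"))
E
```

```text
lamp scene [635.2 245.4] 135 [-0.0226  0.3822  0.062 ] ((-20.771825790405273, 380.1318054199219), (84.39971923828125, 21.937488555908203), 38.43726348876953)
lamp side [331.6 422.7] 141 [0.4644 0.3182 0.062 ] ((463.96478271484375, 313.70892333984375), (46.427921295166016, 13.867522239685059), 68.96866607666016)
shutter scene [472.  120.8] 295 [ 0.0032 -0.1335  0.05  ] ((-0.16794967651367188, -135.20571899414062), (172.40185546875, 34.932716369628906), 46.92812728881836)
shutter side [338.6 232.3] 31 [ 0.5047 -0.108   0.05  ] ((504.9189758300781, -108.7851333618164), (14.298832893371582, 12.555510520935059), 8.277764320373535)
camera scene [472.  120.8] 295 [-0.0003 -0.136   0.046 ] ((-3.7055091857910156, -137.6828155517578), (173.0046844482422, 35.054840087890625), 46.92812728881836)
camera side [331.6 313. ] 41 [0.4918 0.1033 0.046 ] ((491.9656066894531, 103.31938171386719), (9.701164245605469, 18.60334014892578), 70.00794219970703)
heater scene [472.  120.8] 295 [ 0.0067 -0.131   0.054 ] ((3.3696327209472656, -132.72860717773438), (171.7990264892578, 34.81055450439453), 46.92811965942383)
heater side [348.3 177.5] 35 [ 0.5049 -0.2998  0.054 ] ((503.4439697265625, -300.42095947265625), (22.85282325744629, 20.75377082824707), 6.213503837585449)
['finger_overhang']
{'camera_matrix': array([[340.89307621,   0.        , 315.43157993],
       [  0.        , 340.89307621, 241.95293282],
       [  0.        ,   0.        ,   1.        ]]), 'k1': -0.027142626983838222, 'rvec': array([-2.42142565, -1.57867618, -0.22911643]), 'tvec': array([-0.52317669, -0.03745191,  0.37859953])}
```

Run:
```python
from h import *
import bench;print(bench.finger_overhang)
S={"lamp":(.066,(457,329),(334,419)),"shutter":(.054,(323,207),(339,230)),"camera":(.050,(380,265),(333,309)),"heater":(.058,(283,158),(348,177))}
for k,(z,a,b) in S.items():
    for n,s in(("scene",a),("side",b)):
        im=cv2.imread(f"pics/{n}0.png");i=camera_info(n)
        c,A,m=blob(im.max(2)<90,s)
        r=axis_deg(i,m,z-.004);print(k,n,c.round(1),A,onplane(i,c,z-.004).round(4),np.round(r[1]),round(r[2]))
```

```text
0.011
lamp scene [455.4 328.7] 193 [0.4638 0.3091 0.062 ] [50. 19.] 69
lamp side [333.  418.9] 406 [0.4633 0.3122 0.062 ] [52. 17.] 69
shutter scene [322.6 206.4] 86 [ 0.509  -0.1203  0.05  ] [28. 22.] 56
shutter side [338.2 229.5] 113 [ 0.5066 -0.1165  0.05  ] [20. 35.] 7
camera scene [380.4 265.2] 115 [0.4923 0.0903 0.046 ] [27. 26.] 83
camera side [332.8 309. ] 176 [0.491  0.0939 0.046 ] [31. 23.] 83
heater scene [281.8 157.1] 83 [ 0.5081 -0.3086  0.054 ] [31. 28.] 77
heater side [348.2 176.7] 88 [ 0.5056 -0.3031  0.054 ] [35. 27.] 73
```

Emit:
servo_tool(
  plan="-6 -1.1 2 0 0 0; -12 -2.1 4 0 0 0; -18 -3.2 6 0 0 0; -24 -4.3 8 0 0 0; -29.8 -5.3 10 0 0 0; -29.8 -5.3 12 0 0 0; -29.8 -5.3 12 0 0 0; -29.8 -5.3 12 0 0 0",
  fingers=0,
)

```text
time: 1.1
position: [0.4626, 0.3123, 0.123]
orientation: [0.206, 0.979, 0.0, 0.0]
ft_force: [0.4, 0.0, 0.3]
grip_width: 0.0005
grasp_force: 0.0
```

Run:
```python
from h import *
s=read_state();print(s["time"],s["position"],s["ft_force"],s["grip_width"]);i=camera_info("wrist")
im=read_camera("wrist")[:,:,::-1].copy();cv2.imwrite("pics/w1.png",im)
for p in([.463,.311,.066],s["position"]-[0,0,.011]):
    q=cv2.projectPoints(np.array([p]),i["rvec"],i["tvec"],i["camera_matrix"],np.array([i["k1"],0,0,0.]))[0];print(q)
```

```text
1.1 [0.46257056 0.31233175 0.12298274] [0.41287443 0.04601366 0.28767754] 0.0004911966198963101
[[[316.07330023 268.80690837]]]
[[[318.60335975 302.87377158]]]
```

View pics/w1.png

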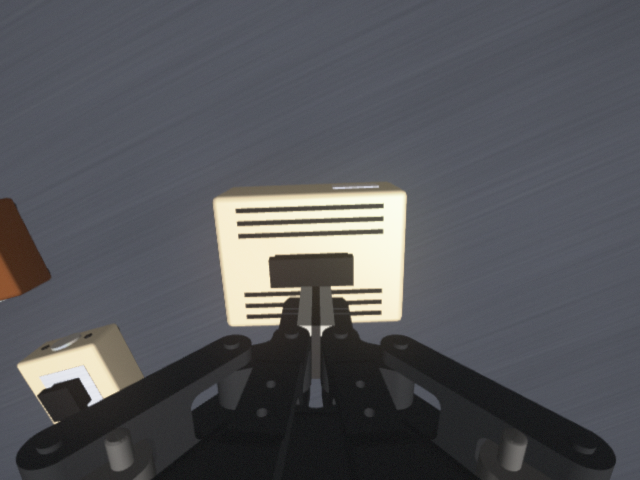

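The key (top face centred at about 311,271) lines up with the fingertips to within about 1 mm. Now descending.

Emit:
servo_tool(
  plan="0 0 2 0 0 0; 0 0 3.5 0 0 0; 0 0 4.2 0 0 0; 0 0 4.5 0 0 0; 0 0 4.7 0 0 0; 0 0 4.8 0 0 0; 0 0 4.8 0 0 0; 0 0 4.8 0 0 0",
)

```text
time: 2.15
position: [0.463, 0.312, 0.0745]
orientation: [0.206, 0.979, 0.0, 0.0]
ft_force: [-3.0, 1.2, 3.4]
grip_width: 0.0001
grasp_force: 1.6
```

Emit:
servo_tool(
  plan="0 0 0.2 0 0 0; 0 0 0.4 0 0 0; 0 0 0.6 0 0 0; 0 0 0.75 0 0 0; 0 0 0.85 0 0 0; 0 0 0.85 0 0 0; 0 0 0.85 0 0 0; 0 0 0.85 0 0 0",
)

```text
time: 3.15
position: [0.463, 0.312, 0.066]
orientation: [0.206, 0.979, 0.0, 0.0]
ft_force: [-2.5, 1.5, 7.8]
grip_width: 0.0001
grasp_force: 3.7
```

7.5 N against the stop, more than the friction force, so the lamp key is in. Next, lift and go to the shutter.

Emit:
servo_tool(
  plan="0 0 -3 0 0 0; 0 0 -7 0 0 0; -2.6 -4.6 -8 0 0 0; -5.3 -9.3 -8 0 0 0; -8 -14 -8 0 0 0; -10.7 -18.7 -8 0 0 0; -13.4 -23.4 -8 0 0 0; -16.1 -28.1 -8 0 0 0; -18.8 -32.8 -8 0 0 0; -21.4 -37.5 -7 0 0 0; -21.4 -37.5 -6 0 0 0; -21.4 -37.5 -6 0 0 0",
)

```text
time: 4.65
position: [0.507, -0.1174, 0.125]
orientation: [0.206, 0.978, 0.0, -0.001]
ft_force: [0.1, 0.2, 1.2]
grip_width: 0.0001
grasp_force: 0.0
```

Run:
```python
from h import *
s=read_state();print(s["time"],s["position"],s["ft_force"],s["grip_width"]);i=camera_info("wrist")
im=read_camera("wrist")[:,:,::-1].copy()
for p,c in(([.508,-.118,.054],(0,0,255)),(s["position"]-[0,0,.011],(0,255,0))):
    q=cv2.projectPoints(np.array([p]),i["rvec"],i["tvec"],i["camera_matrix"],np.array([i["k1"],0,0,0.]))[0].ravel();print(q)
    cv2.circle(im,tuple(int(v) for v in q),2,c,-1)
cv2.imwrite("pics/w2.png",im)
j=camera_info("side");S=read_camera("side")[:,:,::-1]
c,A,m=blob(S.max(2)<90,(334,425));print("lamp key side",c,A)
cv2.imwrite("pics/s2.png",cv2.resize(S[200:480,250:470],None,fx=2,fy=2))
```

```text
4.65 [ 0.50699171 -0.11741312  0.12495619] [0.13178019 0.16816875 1.22996704] 7.685033604874626e-05
[317.58615642 261.39490744]
[318.69575732 302.94985769]
lamp key side [333.09234828 421.29023747] 379
```

View pics/w2.png

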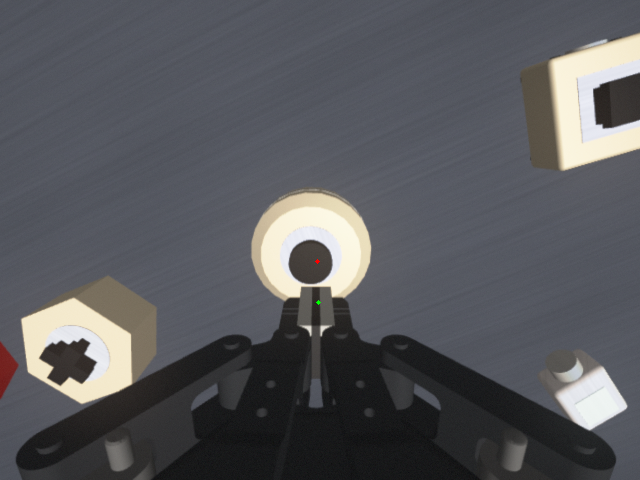

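View pics/s2.png

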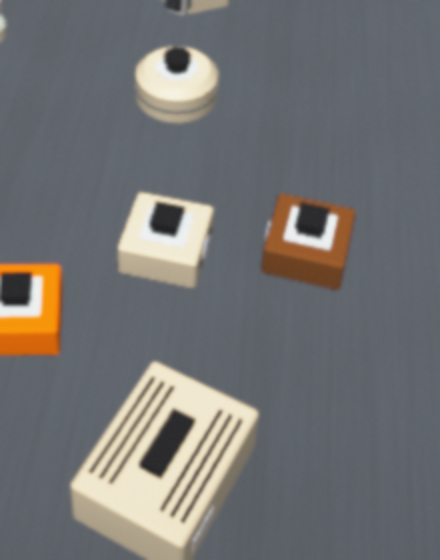

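The lamp key is down with its box in place. The shutter key is centred at (311,262), about 3 mm to the left of the fingers. Pressing in one call, with slow final steps.

Emit:
servo_tool(
  plan="0 -0.2 3 0 0 0; 0 -0.2 5 0 0 0; 0 -0.2 5.7 0 0 0; 0 -0.2 6.0 0 0 0; 0 -0.2 6.2 0 0 0; 0 -0.2 6.3 0 0 0; 0 -0.2 6.3 0 0 0",
)

```text
time: 5.62
position: [0.5073, -0.1194, 0.0632]
orientation: [0.206, 0.979, 0.0, 0.0]
ft_force: [0.7, 2.8, 3.2]
grip_width: -0.0001
grasp_force: 1.5
```

Emit:
servo_tool(
  plan="0 0 0.2 0 0 0; 0 0 0.4 0 0 0; 0 0 0.6 0 0 0; 0 0 0.8 0 0 0; 0 0 0.95 0 0 0; 0 0 0.95 0 0 0; 0 0 0.95 0 0 0; 0 0 0.95 0 0 0",
)

```text
time: 6.62
position: [0.5071, -0.1195, 0.0535]
orientation: [0.206, 0.979, -0.0, 0.0]
ft_force: [1.3, 1.4, 8.6]
grip_width: 0.0001
grasp_force: 4.3
```

8.6 N against the stop, so the shutter key is in. On to the camera box.

Emit:
servo_tool(
  plan="0 0 -3 0 0 0; 0 0 -7 0 0 0; 2.5 4.7 -7 0 0 0; 5 9.4 -7 0 0 0; 7.5 14 -7 0 0 0; 9.9 18.7 -7 0 0 0; 9.9 18.7 -7 0 0 0; 9.9 18.7 -7 0 0 0",
)

```text
time: 7.62
position: [0.4913, 0.0913, 0.1229]
orientation: [0.206, 0.979, -0.0, -0.0]
ft_force: [0.8, 0.6, -0.1]
grip_width: 0.0002
grasp_force: 0.0
```

Run:
```python
from h import *
s=read_state();print(s["time"],s["position"],s["ft_force"],s["grip_width"]);i=camera_info("wrist")
im=read_camera("wrist")[:,:,::-1].copy()
for p,c in(([.4915,.092,.050],(0,0,255)),):
    q=cv2.projectPoints(np.array([p]),i["rvec"],i["tvec"],i["camera_matrix"],np.array([i["k1"],0,0,0.]))[0].ravel();print(q)
    cv2.circle(im,tuple(int(v) for v in q),2,c,-1)
S=read_camera("side")[:,:,::-1]
cv2.imwrite("pics/w3.png",np.hstack([im[100:400,150:480],cv2.resize(S[200:275,290:390],(400,300))]))
```

```text
7.625 [0.49131948 0.0913254  0.12294355] [ 0.82751643  0.62052716 -0.09286997] 0.00015914045163941076
[318.9351708  258.20905356]
```

View pics/w3.png

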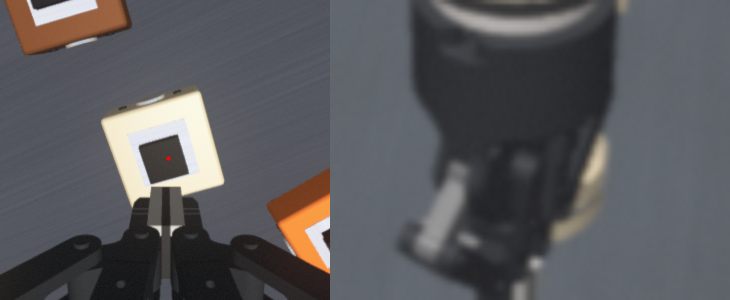

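The camera key is centred at about crop (164,160), roughly 2 mm to the left of the target dot. The shutter is hidden behind the arm here, but its force and depth showed it reached the stop.

Emit:
servo_tool(
  plan="0 -0.2 3 0 0 0; 0 -0.2 5.2 0 0 0; 0 -0.2 5.9 0 0 0; 0 -0.2 6.2 0 0 0; 0 -0.2 6.4 0 0 0; 0 -0.2 6.5 0 0 0; 0 -0.2 6.5 0 0 0",
)

```text
time: 8.6
position: [0.4912, 0.0897, 0.0587]
orientation: [0.206, 0.979, -0.0, 0.001]
ft_force: [0.1, -2.0, 3.0]
grip_width: -0.0004
grasp_force: 1.6
```

Emit:
servo_tool(
  plan="0 0 0.2 0 0 0; 0 0 0.4 0 0 0; 0 0 0.6 0 0 0; 0 0 0.8 0 0 0; 0 0 0.9 0 0 0; 0 0 0.9 0 0 0; 0 0 0.9 0 0 0; 0 0 0.9 0 0 0",
)

```text
time: 9.6
position: [0.4911, 0.0899, 0.0495]
orientation: [0.206, 0.979, 0.0, 0.0]
ft_force: [0.1, -2.5, 9.2]
grip_width: -0.0001
grasp_force: 4.3
```

Emit:
servo_tool(
  plan="0 0 -3 0 0 0; 0 0 -8 0 0 0; 0 0 -13 0 0 0; 4 2 -17 0 0 0; 9 6 -20 0 0 0; 14 12 -20 0 0 0; 20 16 -20 0 0 0; 24 20 -20 0 0 0; 28 25 -20 0 0 0; 28 25 -20 0 0 0; 28 25 -20 0 0 0",
)

```text
time: 10.98
position: [0.334, 0.4328, 0.2483]
orientation: [0.205, 0.979, -0.001, -0.001]
ft_force: [0.3, -0.7, 0.0]
grip_width: -0.0001
grasp_force: 0.0
```

Run:
```python
from h import *
s=read_state();print(s["time"],s["position"],s["ft_force"])
S=read_camera("side")[:,:,::-1];C=read_camera("scene")[:,:,::-1]
cv2.imwrite("pics/f.png",np.hstack([cv2.resize(S[150:450,250:450],(400,600)),cv2.resize(C[130:370,240:400],(400,600))]))
```

```text
10.975 [0.33400001 0.43281594 0.24832466] [ 0.30660877 -0.70133231  0.00241759]
```

View pics/f.png

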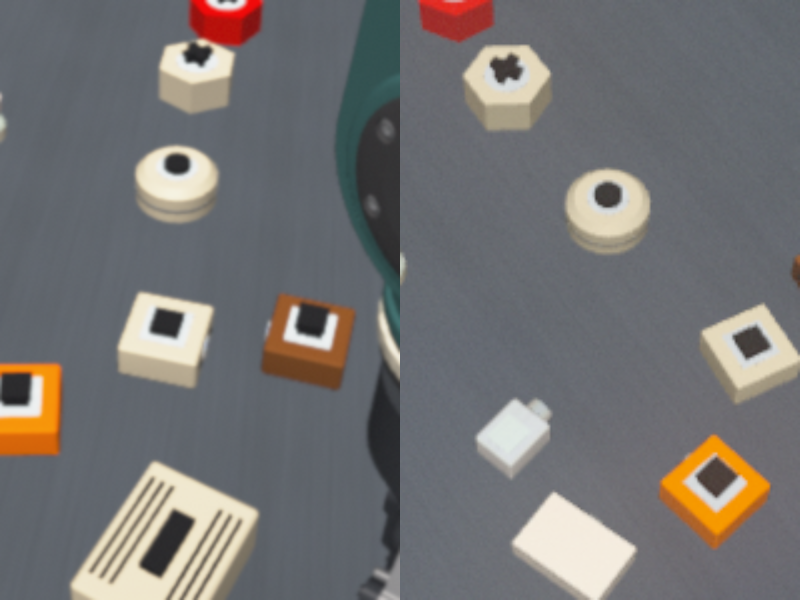

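The lamp (crop 167,543), shutter (177,163) and camera (167,322) keys are all low. The heater key is still out, and nothing has moved.

```bash
python3 -c "
from bench import *
print(job_done())"
```

```text
the job is handed in; nothing more can be done
None
```

I pressed the lamp, shutter and camera keys down in that order, each to its stop with about 9 N or less; in the last pictures all three stay down, the heater key is still out, nothing in view has moved, and the job is handed in (no verdict was returned).

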